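# Bar the rest and wedge up the stone slab

### The job

The stone slab on the slab rest has to be packed up at the front. First lay the retaining bar centred in the notches of the two posts behind the slab and let go of it, so that the slab cannot slide back; then push the wedge flat along the board, thin end first, in under the middle of the slab's front edge until that edge just lifts off its two front bearers, a few millimetres clear (about 4 mm), with its back edge still resting. Finish while still gripping the wedge there, and leave the other things on the table where they are.

Things in the scene. Friction and masses are not known exactly. Their poses are not given: they have to be found in the camera images.
- rest: Slab rest: low wooden fixture fixed on the table. Origin at table height under the middle of the slab's place; x from its front (near the robot) to its back, y left, z up. Base board 10 mm thick, x -60..80, y -100..100 mm, with a front apron x -146..-60, y -35..35 on which the wedge slides. Steel bearers with tops at z = 18 carry the slab, so there are 8 mm between board and slab
- rest_front (a point): On the rest's board (z = 10 mm) at x = -45, y = 0 mm, below the middle of the slab's front edge, between the two front bearers (x -43..-23, y 30..58 and y -58..-30 mm: 60 mm free between them). The one rear bearer is at x 23..43, y -58..58 mm
- notch_left (a point): Middle of the floor of the left post's notch (rest x = 58, y = 80, z = 24 mm). Wooden post 16 mm wide in y; the notch is open at the top and along y, 22 mm wide in x, straight walls from z = 24 to 37, then a flared mouth up to z = 44 mm
- notch_right (a point): The same for the right post (rest x = 58, y = -80, z = 24 mm)
- slab: Loose polished stone slab 90 x 120 x 18 mm (x, y, z), 0.4 to 0.65 kg, lying flat on the bearers, long side across, within 3 mm of the rest's middle; top 36 mm above the table. Origin at the centre of its underside, axes as the rest's. The wedge pushes it back a few mm until it meets the bar
- slab_front_left (a point): Left end (y = +55 mm) of the slab's lower front edge; 18 mm above the table while it rests on the bearers
- slab_front_right (a point): Right end (y = -55 mm) of the slab's lower front edge; 18 mm above the table while it rests
- slab_back (a point): Middle of the slab's lower back edge; 18 mm above the table while it rests on the rear bearer
- bar: Loose aluminium retaining bar 18 x 190 x 20 mm (x, y, z; long axis y), 0.18 kg, with a black grip block 18 x 44 x 24 mm on top of its middle (total height 44 mm). Origin at the centre of its underside. Either end may go left. Lies upright on the table; in the notches its underside is 24 mm above the table, its grip block's top 68 mm
- wedge: Loose wooden wedge 86 mm long (x), 30 wide (y), 0.12 kg. Origin on its flat underside, midway along. Ramp from x = -17 (16 mm thick) to the thin end x = 43 (4 mm thick), 1 mm per 5 mm; behind it a grip block x -43..-17, 30 wide, 42 mm high. Flat on the board it meets the slab's edge when its thin end is 20 mm in; each 5 mm more lifts the edge 1 mm. Pushing takes up to 15 N
- wedge_tip (a point): Middle of the wedge's thin end, at its underside (x = 43 mm)
- wedge_grip (a point): Point in the wedge's grip block, 26 mm above its underside (x = -30 mm)
- chip_jar: Bystander: small clear jar with black lid, 46 mm across, 74 mm high, behind the rest. Origin at its underside
- parts_tub: Bystander: small clear tub of stones, 65 mm across, 45 mm high, behind the rest. Origin at its underside
- loupe: Bystander: small folding loupe 24 x 44 x 16 mm on the table in front. Origin at its underside
Mind the look-alikes: they are no part of the job. Leave any red look-alike of the wedge alone.

How it is judged:
On the way, in this order (a step that is already met when the one before it is completed fails the run):
1. the bar lies in both notches, released, the slab still down on its bearers (z of bar in the frame of rest between 0.022 and 0.027 m and x of bar in the frame of rest between 0.054 and 0.062 m and y of bar in the frame of rest between -0.015 and 0.015 m and angle between the y axis of bar and the y axis of rest, either way round below 0.06 rad and contact force between each of the arm, the fingers and bar below 0.1 N and z of each of slab_front_left, slab_front_right in the frame of rest below 0.019 m), for 0.2 s.
2. the wedge lifts the slab's front edge off the bearers (z of each of slab_front_left, slab_front_right in the frame of rest above 0.0195 m and contact force between wedge and slab above 0.5 N and contact force between the fingers and wedge above 2 N), for 0.2 s.
At the end, for the whole second after the job is handed in: Slab front edge 1.5 to 7 mm above the front bearers at both ends, carried by the wedge, flat, within 5 mm of the board and 15 mm of the middle, still gripped (over 2 N); back edge down within 1.5 mm; bar in both notches (4 mm high, 5 mm fore and aft, 15 mm endways); robot off slab and bar; still (all of step 2 and z of each of slab_front_left, slab_front_right in the frame of rest below 0.025 m and z of slab_back in the frame of rest below 0.0195 m and contact force between each of the fingers, the arm and slab below 0.2 N and y of wedge_tip in the frame of rest between -0.015 and 0.015 m and z of bar in the frame of rest between 0.022 and 0.028 m and x of bar in the frame of rest between 0.053 and 0.063 m and y of bar in the frame of rest between -0.015 and 0.015 m and angle between the y axis of bar and the y axis of rest, either way round below 0.07 rad and contact force between each of the arm, the fingers and bar below 0.2 N and linear speed of each of slab, wedge below 0.02 m/s and z of wedge_tip in the frame of rest below 0.015 m and angle between wedge's own z axis and vertical below 0.12 rad); the arm keeps its last pose, push and grip.
It fails at once if a bystander is knocked away (jar, tub or loupe moved over 30 mm) (distance of any of chip_jar, parts_tub, loupe from where it was at the start of the episode above 0.03 m).
It fails at once if the slab is thrown up (front edge over 18 mm off the bearers) (z of any of slab_front_left, slab_front_right in the frame of rest above 0.036 m).
It also fails if it takes over 64 s, if anything falls off the work surface, if the arm or the gripper's body presses on something with over 40 N, if the wrist force passes 120 N, or if a joint passes its speed limit or range.

### The arm

A 6-joint arm with a two-finger parallel gripper is mounted at the origin on a cart in front of the work surface, level with it; the furniture and walls round the work are solid. World frame = base frame: x ahead of the robot, y to its left, z up, the work surface at z = 0. Lengths are in m, angles in rad, forces in N, time in s.
With the tool pointing down it reaches from about 0.375 to 0.975 m from the base axis. Payload 3.8 kg.
Tool frame: the origin (TCP) lies at the very end of the fingers, on their centre line; the grasp point (between the pads) lies 19 mm behind it; z points along the fingers, y is the line along which they close (so a half turn about z gives the same grasp; the last joint's range is limited). The gripper opens to 85 mm and grips with 20 to 120 N. Pads are 22 mm wide; open, the fingers measure 114 mm over their backs; the gripper's body (76 mm by 85 mm) begins 54 mm behind the grasp point. The pads swing forward as they close: fully open they stand 13 mm farther back than shut.
Start: joints at [1.299, 0.264, 1.604, -0, 1.274, -0.037], TCP at [0.157, 0.656, 0.231] pointing down, gripper open.
Joint ranges: [-2.63, 2.63], [-0.94, 2.18], [0.31, 2.57], [-1.31, 4.45], [0, 2.66], [-2.55, 2.55]. Speed limits (rad/s): [2.57, 2.57, 3.14, 3.14, 3.14, 3.14].

### API

Orientations are given as a rotation vector (axis times angle).
In Python, from workcell import bot gives the robot as it stands.
- The arm moves only by the shell command python3 -m creep 'ROWS' [FORCE]. ROWS is JSON, a list of rows, each a list of 5 numbers: the shift along the tool's x, y, z in units of 0.05 m (1.0 is 0.05 m), then the turn about the tool's z in units of 0.1 rad (1.0 is 0.1 rad), then the opening, from 0 (shut) to 1 (fully open). In form: [[tx, ty, tz, spin, hand], ...]. A call has 1 to 20 rows; each row shifts and turns the commanded pose from where the row before left it, along the tool's axes as they then stand; what a row does not reach is not made up. A row lasts 1/8 s, in which the tool goes at most 62.5 mm and 10.7 degrees, less where a joint would pass 70% of its speed; a pose out of reach is approached as far as the arm can. A call with a number of a shift or a turn outside -1 to 1 is refused whole. A call with a gripper value outside its range is refused whole. The fingers move at their own pace and stop on an object; FORCE is the grip in N (left out, the last holds). Time passes only in rows, so rows that do not move let the fingers close. It gives the time, the measured TCP pose, the force, the opening and the grip force at its end, in the units of the state.
- bot.read_state(): the state, without advancing time (a new reading comes with each control period).
- bot.read_camera(name): name is "scene" or "top" or "wrist"; returns a dict with "pixels" (384x512x3 uint8, red, green, blue), "vfov" (degrees; the focal length in pixels is half the picture's height over the tangent of half this angle, whatever the lens; pixels are square), "cx", "cy" (the principal point, pixels), "world_to_cam" (4x4, takes a point from world to camera coordinates). Camera axes: x right, y down, z forward; pixel columns grow to the right and rows downward; lengths in m; the calibration is good to about 2 mm. A picture is of the moment at which its call begins. There is no depth.
- bot.finish_job(): hands the job in; it is judged then, once.
Trained networks look in a picture, given as the dict that the camera call returned (one of the last four; its "shot" number tells which), for a name from the list of things; names that differ only in an ending like _2 or _b are one class to them, and where a whole thing is asked for, a point or a joint stands for the part that bears it (a point fixed in the world has none). Each returns a list of dicts, best first, with "score" (0 to 1); they miss things now and then, are a little off and sometimes report something else, mostly with a low value. They report only what shows in the picture. A call takes as long as a camera call. They do not tell look-alikes from the thing itself.
- bot.look_for(target, picture): "bbox" ([left, top, right, bottom] in pixels, round what is visible of it).
- bot.regions_of(target, picture): "mask" (384x512 bool, what is visible of it) and "bbox" ([left, top, right, bottom] in pixels, round what is visible of it).
The state is a dict: "time": time; "q": joint angles; "joint_vel": joint speeds; "joint_torque": joint torques, N m; "tool_pos": TCP position; "tcp_rot": TCP orientation; "wrist_force": force on the tool from outside, world axes, zero at the start; "torque": the same for the moment, N m; "width": opening from 0.0 (shut) to 1.0 (fully open); "grip_force": force on a finger pad.
Only numpy, scipy, OpenCV 4.12 (cv2) and the standard library are available. Lean on these libraries where they do the work, as an engineer would, in place of code of your own. Each camera call takes 0.05 s, during which the arm holds its last target. There are 200 camera calls.

## Working session

There is one attempt and no reset: what is moved stays moved. The work goes in short steps, Python scripts to look and compute and a shell command to move; the robot and the scene stay as the last step left them, time stands still between calls to the robot, and variables do not carry over. Pictures are saved under pics/ and viewed, at most 10 in all, crops included, and the job is handed in when it is done.

```bash
ls; mkdir -p pics
cat > h.py <<'E'
import numpy as np, cv2
from workcell import bot
from scipy.spatial.transform import Rotation as R
def K(p):
    f=192/np.tan(np.radians(p["vfov"])/2); return f,p["cx"],p["cy"]
def ray(p,u,v):
    f,cx,cy=K(p); T=np.array(p["world_to_cam"]); Rm,t=T[:3,:3],T[:3,3]
    return -Rm.T@t, Rm.T@np.array([(u-cx)/f,(v-cy)/f,1])
def at_z(p,u,v,z):
    o,d=ray(p,u,v); return o+d*(z-o[2])/d[2]
def proj(p,P):
    f,cx,cy=K(p); T=np.array(p["world_to_cam"]); c=T[:3,:3]@np.array(P)+T[:3,3]
    return np.array([cx+f*c[0]/c[2],cy+f*c[1]/c[2]])
def tri(obs):
    A=np.zeros((3,3));b=np.zeros(3)
    for p,u,v in obs:
        o,d=ray(p,u,v); d=d/np.linalg.norm(d); M=np.eye(3)-np.outer(d,d); A+=M;b+=M@o
    return np.linalg.solve(A,b)
def save(p,name,crop=None,s=1):
    im=p["pixels"][:,:,::-1]
    if crop: l,t,r,b=crop; im=im[t:b,l:r]
    cv2.imwrite("pics/"+name,cv2.resize(im,None,fx=s,fy=s,interpolation=cv2.INTER_CUBIC))
E
python3 - <<'E'
from h import *
s=bot.read_state(); print(s["time"],s["tool_pos"],s["tcp_rot"],s["width"])
ims=[]
for n in ["scene","top"]:
    p=bot.read_camera(n); ims.append(p["pixels"])
    print(n,p["vfov"],p["cx"],p["cy"],np.round(np.array(p["world_to_cam"]),3).tolist())
    for t in ["rest","slab","bar","wedge","chip_jar","parts_tub","loupe"]:
        print(t,[(np.round(d["bbox"]).tolist(),round(d["score"],2)) for d in bot.look_for(t,p)[:4]])
    save(p,n+"0.png",s=1.5)
E
```

```text
pics
0.0 [0.15682653 0.655752   0.22992848] [-0.3678901  -3.11960325  0.00357514] 0.9984250341191035
scene 55.5412111210164 252.34451013683687 194.91213164142238 [[-0.755, -0.655, 0.019, 0.437], [-0.347, 0.376, -0.859, 0.237], [0.556, -0.656, -0.511, 0.63], [0.0, 0.0, 0.0, 1.0]]
rest [([172.0, 184.0, 272.0, 253.0], 0.76)]
slab [([192.0, 194.0, 251.0, 232.0], 0.69), ([159.0, 187.0, 184.0, 213.0], 0.47)]
bar [([168.0, 266.0, 256.0, 327.0], 0.64), ([172.0, 183.0, 276.0, 254.0], 0.45), ([328.0, 174.0, 360.0, 188.0], 0.41)]
wedge [([329.0, 174.0, 359.0, 188.0], 0.84), ([288.0, 186.0, 313.0, 222.0], 0.61)]
chip_jar [([222.0, 154.0, 242.0, 181.0], 0.87)]
parts_tub [([160.0, 186.0, 184.0, 215.0], 0.89), ([177.0, 183.0, 274.0, 252.0], 0.47)]
loupe [([319.0, 231.0, 334.0, 249.0], 0.62)]
top 49.967294728206795 262.26980565849345 191.72898579099862 [[0.001, -1.0, 0.006, 0.033], [-0.988, -0.002, -0.154, 0.562], [0.154, -0.005, -0.988, 1.154], [0.0, 0.0, 0.0, 1.0]]
rest [([211.0, 151.0, 279.0, 226.0], 0.67)]
slab [([220.0, 163.0, 267.0, 197.0], 0.82), ([213.0, 150.0, 281.0, 231.0], 0.43), ([220.0, 123.0, 240.0, 145.0], 0.42)]
bar [([144.0, 229.0, 211.0, 244.0], 0.9)]
wedge [([356.0, 212.0, 377.0, 238.0], 0.69), ([290.0, 203.0, 314.0, 236.0], 0.55)]
chip_jar [([146.0, 231.0, 209.0, 242.0], 0.59), ([294.0, 123.0, 313.0, 145.0], 0.56), ([223.0, 164.0, 267.0, 197.0], 0.17)]
parts_tub [([217.0, 122.0, 239.0, 147.0], 0.73)]
loupe [([270.0, 253.0, 282.0, 268.0], 0.5)]
```

View pics/scene0.png

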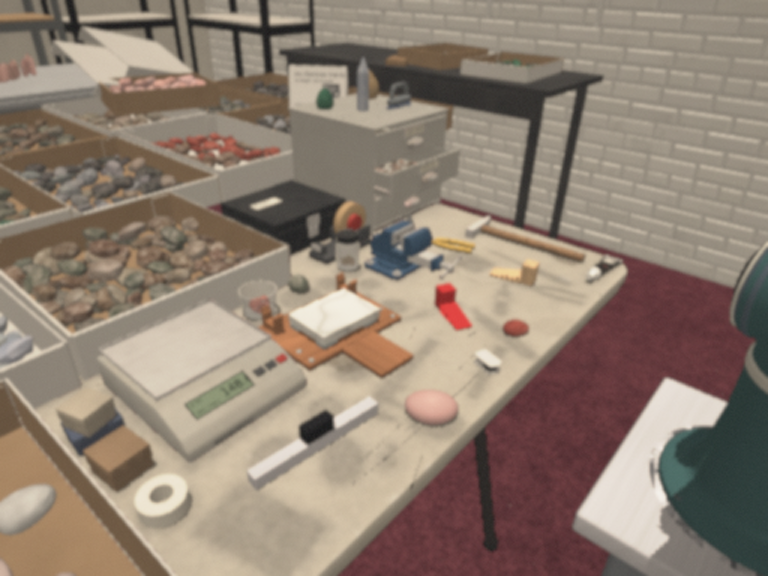

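View pics/top0.png

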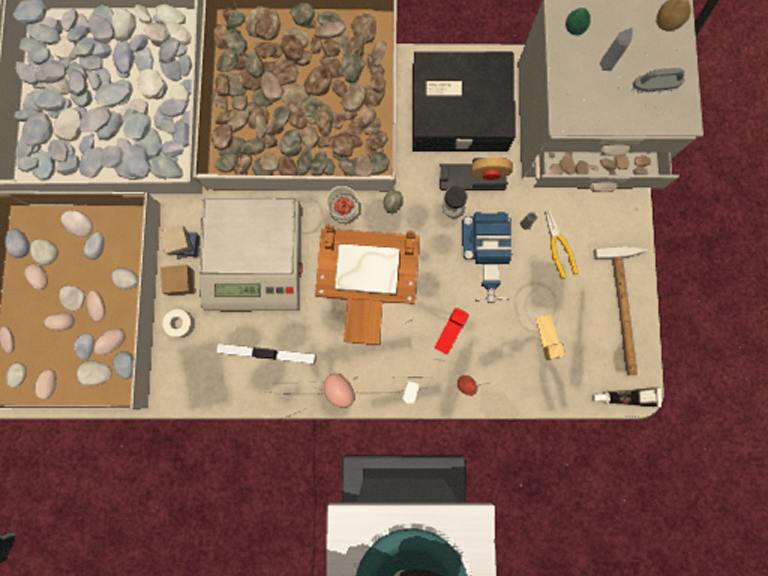

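Top view (original pixels): the rest is at (245,190), the bar at (177,236) white with a black grip, and the wedge candidates are plain wood at (367,225) and red at (301,220). The red one is the look-alike to leave alone, so the wooden one at (367,225) is the wedge. The scene view agrees: wood at (344,181), red at (300,204).

```bash
cat >> h.py <<'E'
def steps(P,yaw=None):
    "units needed (tool axes, and spin) from measured pose to TCP P with tool-y along world yaw (mod pi)"
    s=bot.read_state(); Rt=R.from_rotvec(s["tcp_rot"]).as_matrix()
    d=Rt.T@(np.array(P)-s["tool_pos"])/0.05
    cur=np.arctan2(Rt[1,1],Rt[0,1]); sp=0
    if yaw is not None:
        dy=(yaw-cur+np.pi/2)%np.pi-np.pi/2; sp=-dy/0.1
    return np.round(d,3),round(sp,2),np.round(np.degrees(cur),1)
def mask(p,t,near=None):
    L=bot.regions_of(t,p)
    if near is not None: L=sorted(L,key=lambda d:np.hypot((d["bbox"][0]+d["bbox"][2])/2-near[0],(d["bbox"][1]+d["bbox"][3])/2-near[1]))
    return L[0]["mask"] if L else None
def rect_at_z(p,m,z):
    c,_=cv2.findContours(m.astype(np.uint8),cv2.RETR_EXTERNAL,cv2.CHAIN_APPROX_NONE)
    c=max(c,key=cv2.contourArea)[:,0]
    W=np.array([at_z(p,u,v,z)[:2] for u,v in c]).astype(np.float32)
    return cv2.minAreaRect(W*1000)
E
python3 - <<'E'
from h import *
p=bot.read_camera("top")
for t,near,z in [("slab",(244,180),.036),("rest",(245,190),.01),("bar",(177,236),.025),("wedge",(367,225),.02)]:
    m=mask(p,t,near)
    print(t, None if m is None else (m.sum(),rect_at_z(p,m,z)))
s=bot.read_state(); print(R.from_rotvec(s["tcp_rot"]).as_matrix().round(3))
w=bot.read_camera("wrist"); T=np.array(w["world_to_cam"]); c=-T[:3,:3].T@T[:3,3]
Rt=R.from_rotvec(s["tcp_rot"]).as_matrix(); print("cam in tool",Rt.T@(c-s["tool_pos"]),"fwd",Rt.T@T[2,:3],w["vfov"])
print("to bar view",steps([0.47,0.245,0.23]))
pt=bot.read_camera("top"); save(pt,"wcrop.png",(280,190,400,250),6)
E
```

```text
slab (np.int64(1264), ((600.5114135742188, 84.84590148925781), (122.83248138427734, 93.6471176147461), 85.46878051757812))
rest (np.int64(2527), ((573.5965576171875, 90.27281951904297), (202.621826171875, 231.92694091796875), 85.72223663330078))
bar (np.int64(397), ((436.531982421875, 278.74005126953125), (187.5646514892578, 18.892860412597656), 84.41016387939453))
wedge (np.int64(348), ((469.76922607421875, -271.87274169921875), (86.2922592163086, 41.49207305908203), 12.160898208618164))
[[-0.973  0.233 -0.   ]
 [ 0.233  0.973  0.   ]
 [ 0.    -0.    -1.   ]]
cam in tool [ 0.07964362  0.0002944  -0.14283459] fwd [-0.31528709  0.00142893  0.94899526] 61.210967114899816
to bar view (array([-8.002, -6.548,  0.026]), 0, np.float64(76.5))
```

View pics/wcrop.png

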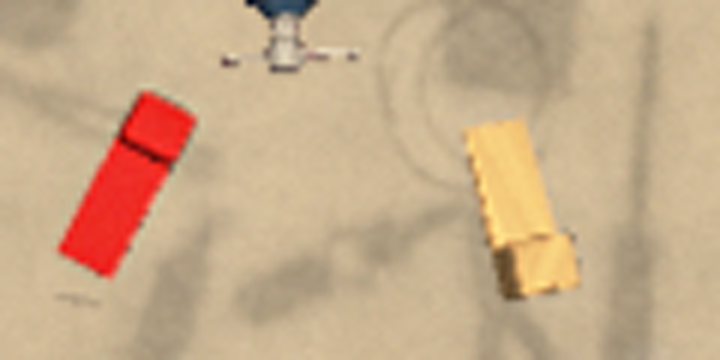

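The crop confirms it: the plain wooden wedge has its block at crop (540,265), nearest the robot, and its tip at (495,125). The red one is not part of the job. First I'll look at the rest from above.

```bash
python3 -m creep '[[-0.8,-0.63,0,0,1],[-0.8,-0.63,0,0,1],[-0.8,-0.63,0,0,1],[-0.8,-0.63,0,0,1],[-0.8,-0.63,0,0,1],[-0.8,-0.63,0,0,1],[-0.8,-0.63,0,0,1],[-0.8,-0.63,0,0,1],[-0.8,-0.63,0,0,1],[-0.8,-0.63,0,0,1],[-0.8,-0.63,0,0,1],[-0.8,-0.63,0,0,1],[-0.8,-0.63,0,0,1],[-0.6,-0.5,0,0,1],[0,0,0,0,1]]'
python3 - <<'E'
from h import *
s=bot.read_state(); print(s["time"],s["tool_pos"],s["tcp_rot"])
w=bot.read_camera("wrist"); save(w,"rest.png",s=1.5)
for t in ["rest","slab","notch_left","notch_right","rest_front"]:
    for d in bot.regions_of(t,w)[:2]: print(t,d["bbox"],round(d["score"],2),d["mask"].sum())
print(rect_at_z(w,mask(w,"slab"),.036))
E
```

```text
time: 3.02
tool_pos: [0.5922, 0.1036, 0.2312]
tcp_rot: [0.374, 3.119, -0.001]
wrist_force: [-0.4, 0.4, -0.4]
width: 0.997
grip_force: 0.0
3.025 [0.5922396  0.10362108 0.23121889] [ 3.73615279e-01  3.11884482e+00 -6.42962079e-04]
rest [145.3, 22.6, 337.8, 248.3] 0.67 16466
slab [146.8, 20.7, 336.4, 249.7] 0.68 16710
slab [185.3, 118.3, 301.2, 214.6] 0.59 9078
notch_left [147.3, 20.5, 336.7, 250.8] 0.66 16786
notch_right [146.9, 20.0, 333.5, 249.2] 0.59 17134
rest_front [149.0, 20.7, 335.6, 250.6] 0.86 16899
rest_front [179.2, 116.2, 299.8, 213.7] 0.62 9009
((574.2959594726562, 91.33403015136719), (185.57723999023438, 224.0277557373047), 86.18994903564453)
```

View pics/rest.png

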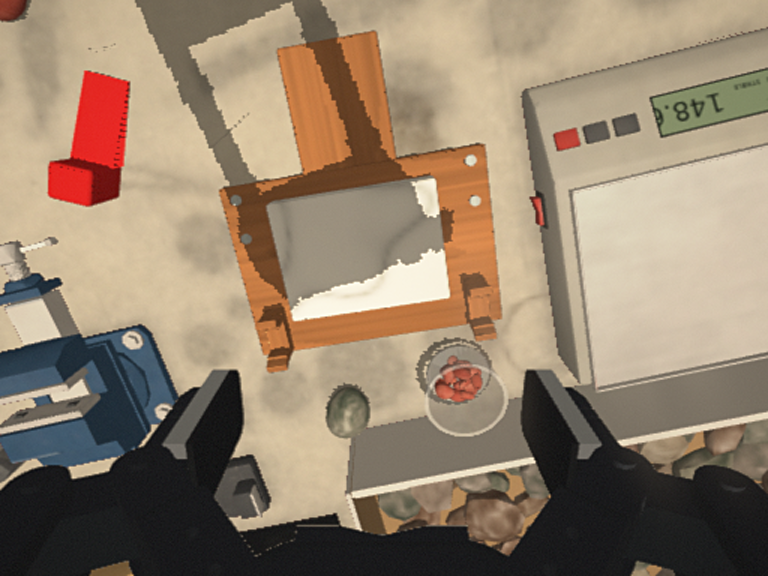

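The rest view shows the apron at the top, the board corners at about (221,188), (485,144), (500,318) and (267,356), the slab in the middle, and the posts at about (275,340) and (480,305). These are pixels in the 1.5x picture. I'll fit the pose of the rest from these corners.

```bash
cat > fit.py <<'E'
from h import *
from scipy.optimize import least_squares
def fit(p,M,U,x0,z=None):
    "rest-like pose (x,y,yaw[,dz]) from model points M (m) and pixels U"
    M=np.array(M);U=np.array(U,float)
    def f(x):
        c,s=np.cos(x[2]),np.sin(x[2]); dz=x[3] if len(x)>3 else 0
        return np.concatenate([proj(p,[x[0]+c*m[0]-s*m[1],x[1]+s*m[0]+c*m[1],m[2]+dz])-u for m,u in zip(M,U)])
    r=least_squares(f,x0,loss="soft_l1"); return r.x,f(r.x).reshape(-1,2).round(1)
E
python3 - <<'E'
from fit import *
w=bot.read_camera("wrist")
g=cv2.cvtColor(w["pixels"],cv2.COLOR_RGB2GRAY)
U=np.array([(221,188),(485,144),(277,47),(376,31)],np.float32)/1.5
Us=np.array([(267,201),(436,177),(450,297),(293,321)],np.float32)/1.5
sub=lambda U:cv2.cornerSubPix(g,U.reshape(-1,1,2).astype(np.float32),(3,3),(-1,-1),(3,20,.01)).reshape(-1,2)
print((sub(U)-U).round(1).tolist(),(sub(Us)-Us).round(1).tolist())
M=np.array([(-60,-100,10),(-60,100,10),(-146,-35,10),(-146,35,10)])/1000
x,r=fit(w,M,U,[.6,.085,-.08]); print("rest",x.round(4),r.tolist())
x2,r=fit(w,M,U,[.6,.085,-.08,0]); print("rest dz",x2.round(4))
Ms=np.array([(-45,-60,36),(-45,60,36),(45,60,36),(45,-60,36)])/1000
xs,r=fit(w,Ms,Us,[.6,.085,-.08]); print("slab",xs.round(4),r.tolist())
xs2,r=fit(w,Ms,Us,[.6,.085,-.08,0]); print("slab dz",xs2.round(4))
c,s=np.cos(x[2]),np.sin(x[2])
for n,(a,b,z) in dict(nl=(.058,.08,.044),nr=(.058,-.08,.044),nlf=(.058,.08,.024)).items():
    P=[x[0]+c*a-s*b,x[1]+s*a+c*b,z]; print(n,np.round(P,4),(proj(w,P)*1.5).round(0))
# bar from top+scene
o=[]
for n,near in [("top",(177,236)),("scene",(212,296))]:
    p=bot.read_camera(n); m=mask(p,"bar",near)
    ys,xs_=np.where(m); g2=cv2.cvtColor(p["pixels"],cv2.COLOR_RGB2GRAY)
    d=m&(g2<70); yy,xx=np.where(d); print(n,m.sum(),d.sum(),xx.mean(),yy.mean()); o.append((p,xx.mean(),yy.mean()))
print("grip block",tri(o))
print(steps([.4365,.279,.23],np.radians(-5.6)))
E
```

```text
[[-1.7000000476837158, 0.6000000238418579], [0.0, 0.0], [-1.2000000476837158, 2.4000000953674316], [0.0, 0.0]] [[0.0, 0.0], [0.0, 0.0], [0.0, 0.0], [0.0, 0.0]]
rest [ 0.6024  0.0909 -0.0727] [[-2.5, 0.3], [0.5, 0.0], [-0.4, 0.6], [1.2, -0.9]]
rest dz [ 0.6023  0.0912 -0.0691 -0.0046]
slab [ 0.6004  0.0905 -0.0839] [[-0.8, 0.9], [0.7, -0.5], [0.5, 0.5], [-0.4, -0.7]]
slab dz [ 0.601   0.0902 -0.0843 -0.0027]
nl [0.6661 0.1665 0.044 ] [483. 315.]
nr [0.6544 0.0069 0.044 ] [270. 347.]
nlf [0.6661 0.1665 0.024 ] [478. 305.]
top 219 81 175.85185185185185 235.37037037037038
scene 1650 262 210.73664122137404 284.6603053435114
grip block [0.43565777 0.28279676 0.03165259]
(array([3.801, 2.643, 0.027]), np.float64(14.34), np.float64(76.6))
```

```bash
python3 -m creep '[[0.76,0.53,0,0,1],[0.76,0.53,0,0,1],[0.76,0.53,0,0,1],[0.76,0.53,0,0,1],[0.76,0.53,0,0,1],[0,0,0,1,1],[0,0,0,1,1],[0,0,0,1,1],[0,0,0,1,1],[0,0,0,1,1],[0,0,0,1,1],[0,0,0,1,1],[0,0,0,1,1],[0,0,0,1,1],[0,0,0,1,1],[0,0,0,1,1],[0,0,0,1,1],[0,0,0,1,1],[0,0,0,1,1],[0,0,0,0.34,1]]'
python3 - <<'E'
from h import *
w=bot.read_camera("wrist"); save(w,"bar.png",s=1.5)
g=cv2.cvtColor(w["pixels"],cv2.COLOR_RGB2GRAY)
for d in bot.regions_of("bar",w)[:3]: 
    print(d["bbox"],d["score"],d["mask"].sum(),rect_at_z(w,d["mask"],.02))
print(steps([.4365,.279,.23],np.radians(-5.6)))
E
```

```text
time: 6.12
tool_pos: [0.4368, 0.2791, 0.2314]
tcp_rot: [2.328, 2.109, 0.0]
wrist_force: [-0.1, 0.3, -1.0]
width: 1.002
grip_force: 0.0
[244.6, 58.0, 262.1, 231.1] 0.8 2723 ((437.56732177734375, 283.04962158203125), (187.62017822265625, 18.173274993896484), 83.84098815917969)
(array([-0.002, -0.007,  0.027]), np.float64(0.01), np.float64(-5.6))
```

View pics/bar.png

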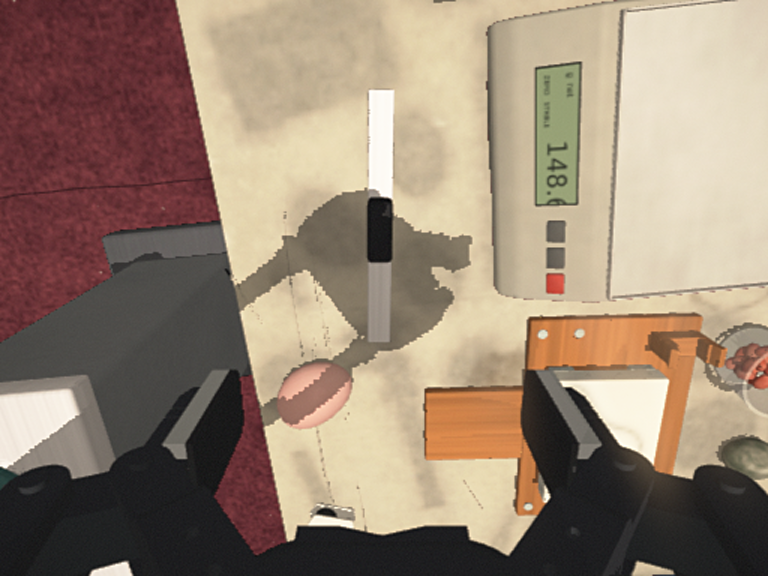

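The bar stands upright below the gripper, in the middle of the picture: black grip at (380,230), ends at (381,90) and (380,342). The rest is at the lower right. I'll measure the rest again from this second view and work out the grasp.

Run:
```python
from fit import *
w=bot.read_camera("wrist")
M=np.array([(-60,-100,10),(-60,100,10),(-146,-35,10),(-146,35,10),(80,100,10)])/1000
U=np.array([(515,513),(528,317),(425,459),(425,388),(702,314)])/1.5
x,r=fit(w,M[:4],U[:4],[.6,.085,-.08]);print(x.round(4),r.tolist())
x,r=fit(w,M,U,[.6,.085,-.08,0]);print(x.round(4),r.tolist())
print(steps([.4376,.2830,.021],np.radians(-6.1)))
```

```text
[ 0.604   0.0908 -0.0655] [[0.6, 0.2], [1.0, -0.4], [-0.7, -0.6], [-0.9, 1.2]]
[ 0.6045  0.088  -0.0707 -0.0031] [[0.1, -0.2], [1.2, 0.4], [-0.5, -0.9], [-0.4, 1.2], [-0.1, -0.4]]
(array([0.08 , 0.007, 4.206]), np.float64(0.1), np.float64(-5.5))
```

```bash
python3 -m creep '[[0.07,0.03,0.7,0.1,1],[0,0,0.7,0,1],[0,0,0.7,0,1],[0,0,0.7,0,1],[0,0,0.6,0,1],[0,0,0.4,0,1],[0,0,0.4,0,1],[0,0,0,0,1],[0,0,0,0,0],[0,0,0,0,0],[0,0,0,0,0],[0,0,0,0,0],[0,0,0,0,0],[0,0,0,0,0]]' 50
```

```text
time: 8.02
tool_pos: [0.4393, 0.2827, 0.022]
tcp_rot: [2.338, 2.098, 0.002]
wrist_force: [-0.7, 1.1, 4.9]
width: 0.199
grip_force: 50.8
```

```bash
python3 -m creep '[[0,0,-0.4,0,0],[0,0,-0.6,0,0],[0,0,-0.8,0,0],[0,0,-0.8,0,0],[-0.43,0.6,0,0,0],[-0.43,0.6,0,0,0],[-0.43,0.6,0,0,0],[-0.43,0.6,0,0,0],[-0.43,0.6,0,0,0],[-0.43,0.6,0,0,0],[-0.43,0.6,0,0,0],[-0.42,0.6,0,0,0],[0,0,0,-0.35,0],[0,0,0.5,0,0],[0,0,0.5,0,0],[0,0,0,0,0],[0,0,0,0,0]]'
python3 - <<'E'
from h import *
w=bot.read_camera("wrist"); save(w,"hover.png",s=1.5)
x,y,a=.603,.0905,-.070
print(steps([x+.058*np.cos(a),y+.058*np.sin(a),.11],a))
for n,P in dict(nl=(.058,.08,.044),nr=(.058,-.08,.044)).items():
    print(n,(1.5*proj(w,[x+np.cos(a)*P[0]-np.sin(a)*P[1],y+np.sin(a)*P[0]+np.cos(a)*P[1],P[2]])).round())
for d in bot.regions_of("bar",w)[:2]: print(d["bbox"],d["score"],d["mask"].sum())
E
```

```text
time: 10.15
tool_pos: [0.6586, 0.0864, 0.1015]
tcp_rot: [-2.3, -2.139, 0.0]
wrist_force: [-0.0, -0.1, -1.8]
width: 0.202
grip_force: 49.8
(array([ 0.003,  0.03 , -0.152]), np.float64(-0.02), np.float64(-4.2))
nl [383. 118.]
nr [383. 458.]
[230.6, 41.6, 275.7, 358.5] 0.9 11900
```

View pics/hover.png

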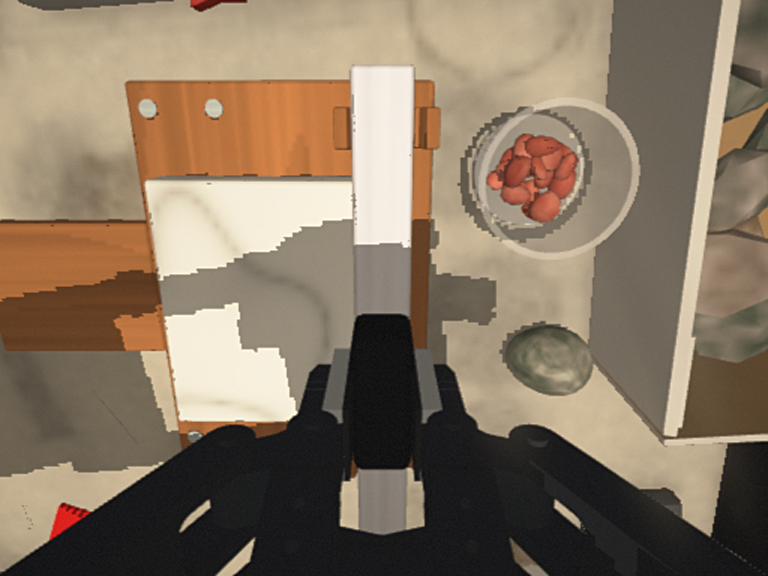

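The bar hovers over the rest. The left post shows at (333–440, 127) with its centre near 386, the bar at 352–414 with its centre at 383. After correcting for depth, the bar must go about 2.5 mm further back. I'll make that shift and lower it.

```bash
python3 -m creep '[[0,0.05,0,0,0],[0,0,0.3,0,0],[0,0,0.3,0,0],[0,0,0.15,0,0],[0,0,0.1,0,0],[0,0,0.1,0,0],[0,0,0.1,0,0],[0,0,0.07,0,0],[0,0,0,0,0],[0,0,0,0,0]]'
```

```text
time: 11.5
tool_pos: [0.6617, 0.0858, 0.046]
tcp_rot: [2.301, 2.139, 0.001]
wrist_force: [-1.2, -0.7, 2.4]
width: 0.201
grip_force: 50.5
```

It's seated: z is 0.046, as expected, and the weight has come off the wrist. Releasing only partly, because the tub is close.

```bash
python3 -m creep '[[0,0,0,0,0.3],[0,0,0,0,0.4],[0,0,0,0,0.4],[0,0,-0.3,0,0.4],[0,0,-0.6,0,0.4],[0,0,-1,0,0.4],[0,0,-1,0,0.4],[0,0,-0.8,0,0.4],[0,0,0,0,1]]'
python3 - <<'E'
from fit import *
w=bot.read_camera("wrist"); save(w,"placed.png",s=1.5)
for d in bot.regions_of("bar",w)[:2]: print(d["bbox"],d["score"],d["mask"].sum(),rect_at_z(w,d["mask"],.046))
s=bot.read_state(); print(s["time"],s["tool_pos"])
t=bot.read_camera("top")
for d in bot.regions_of("wedge",t): print(d["bbox"],round(d["score"],2))
# wedge outline corners are at bottom; view pose
print(steps([.47,-.272,.23],np.radians(-75)),steps([.47,-.272,.23],np.radians(105)),s["q"])
E
```

```text
time: 12.62
tool_pos: [0.6646, 0.0861, 0.2375]
tcp_rot: [2.296, 2.134, 0.014]
wrist_force: [-0.8, 0.0, 0.2]
width: 0.6
grip_force: 0.0
[242.2, 63.6, 256.1, 242.1] 0.64 3032 ((663.50341796875, 86.1618881225586), (187.18666076660156, 18.981863021850586), 85.49146270751953)
12.725 [0.66165684 0.08583047 0.23172248]
[357.1, 211.2, 376.5, 239.3] 0.86
[290.3, 203.9, 312.6, 233.6] 0.75
(array([-7.413, -3.275, -0.01 ]), np.float64(12.36), np.float64(-4.2)) (array([-7.413, -3.275, -0.01 ]), np.float64(12.36), np.float64(-4.2)) [ 9.16764568e-02  2.47698545e-01  1.62326553e+00 -1.02089197e-05
  1.26850704e+00  1.64695156e-01]
```

View pics/placed.png

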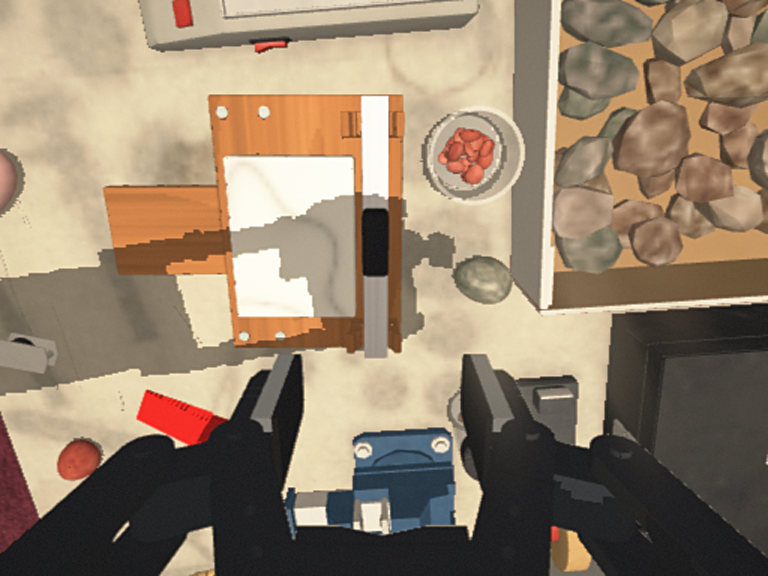

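The bar lies in both notches: bar column 362–388, ends at rows 95 and 357, with the left post at (370,123). Next I'll refine the rest from this picture and move over to the wedge.

```bash
python3 - <<'E'
from fit import *
w=bot.read_camera("wrist")
M=np.array([(-60,-100,10),(-60,100,10),(-146,-35,10),(-146,35,10),(80,100,10),(80,-100,10)])/1000
U=np.array([(236,348),(209,96),(118,275),(105,187),(403,95),(400,352)])/1.5
for x0 in ([.6,.085,-.08],[.6,.085,-.08,0]):
    x,r=fit(w,M,U,x0);print(x.round(4),r.tolist())
Ms=np.array([(-45,-60,36),(-45,60,36),(45,60,36),(45,-60,36)])/1000
Us=np.array([(238,317),(223,156),(354,156),(355,318)])/1.5
x,r=fit(w,Ms,Us,[.6,.085,-.08]);print("slab",x.round(4),r.tolist())
E
python3 -m creep '[[-0.82,-0.32,0,0,1],[-0.82,-0.32,0,0,1],[-0.82,-0.32,0,0,1],[-0.82,-0.32,0,0,1],[-0.82,-0.32,0,0,1],[-0.82,-0.32,0,0,1],[-0.82,-0.32,0,0,1],[-0.82,-0.32,0,0,1],[-0.8,-0.32,0,0,1],[0,0,0,1,1],[0,0,0,1,1],[0,0,0,1,1],[0,0,0,1,1],[0,0,0,1,1],[0,0,0,1,1],[0,0,0,1,1],[0,0,0,1,1],[0,0,0,1,1],[0,0,0,1,1],[0,0,0,1,1]]'
python3 -m creep '[[0,0,0,1,1],[0,0,0,0.4,1],[0,0,0,0,1]]'
python3 - <<'E'
from h import *
w=bot.read_camera("wrist"); save(w,"wedge.png",s=1.5)
for d in bot.regions_of("wedge",w): print(d["bbox"],round(d["score"],2),d["mask"].sum(),rect_at_z(w,d["mask"],.01))
s=bot.read_state(); print(s["q"])
E
```

```text
[ 0.6006  0.0856 -0.0773] [[-0.8, 2.8], [-0.1, -1.8], [-0.3, 1.2], [-2.2, -0.1], [4.6, -0.5], [2.9, 0.6]]
[ 0.5972  0.0848 -0.0743 -0.0092] [[-1.0, 0.3], [-0.5, -0.2], [1.1, 0.0], [-0.5, 0.1], [0.8, 0.7], [0.2, -2.2]]
slab [ 0.5984  0.0864 -0.0789] [[-0.8, 1.5], [-1.3, -1.1], [0.8, -0.5], [1.3, 1.3]]
time: 15.38
tool_pos: [0.49, -0.2702, 0.2284]
tcp_rot: [-3.078, -0.615, 0.004]
wrist_force: [-1.4, 0.3, -0.0]
width: 1.0
grip_force: 0.0
time: 15.75
tool_pos: [0.4901, -0.2703, 0.2287]
tcp_rot: [-3.114, -0.404, 0.003]
wrist_force: [1.0, 0.2, 0.0]
width: 1.002
grip_force: 0.0
[55.8, 78.4, 118.0, 153.6] 0.88 2598 ((485.46612548828125, -77.09012603759766), (43.54670333862305, 85.20723724365234), 62.894344329833984)
[234.6, 128.8, 267.8, 213.7] 0.66 2158 ((466.2830810546875, -274.1225891113281), (99.3110580444336, 32.12621307373047), 10.001472473144531)
[0.5, 0.3, 28.5, 45.2] 0.16 1253 ((559.9710693359375, -2.041135787963867), (44.446502685546875, 29.054569244384766), 0.8887093663215637)
[-5.48412683e-01  4.97427105e-02  1.85379502e+00  1.31093614e-05
  1.24001745e+00  7.63828121e-01]
```

View pics/wedge.png

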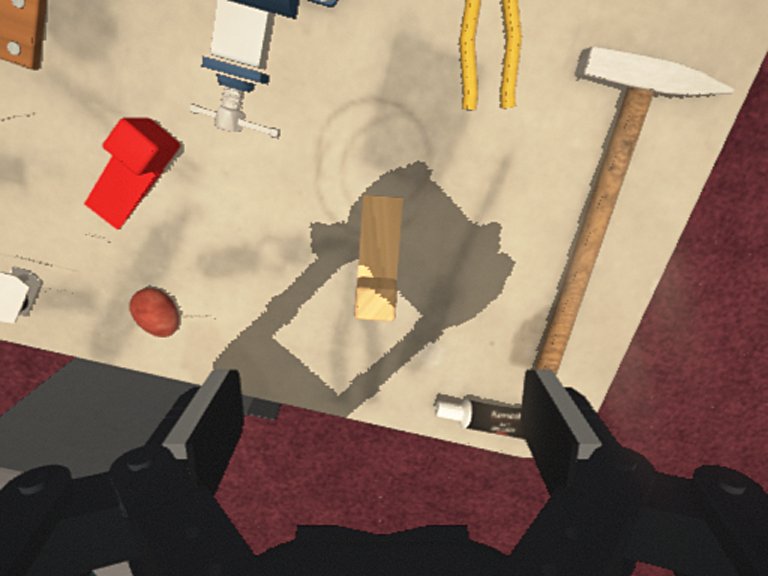

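The wooden wedge is at (364–403, 196) for the thin end and (355–395, 320) for the block's rear edge, lying straight under the gripper. The red one, at (135,170), is well clear.

Run:
```python
from fit import *
w=bot.read_camera("wrist")
M=np.array([(43,15,4),(43,-15,4),(-43,15,42),(-43,-15,42),(-17,15,42),(-17,-15,42)])/1000
U=np.array([(363,196),(403,197),(355,317),(393,321),(357,290),(396,291)])/1.5
for x0 in ([.466,-.274,.17],[.466,-.274,.17,0]):
    x,r=fit(w,M,U,x0);print(x.round(4),r.tolist())
    c,s=np.cos(x[2]),np.sin(x[2]); G=[x[0]-.03*c,x[1]-.03*s,.009]
    print(np.round(G,4),steps(G,x[2]+np.pi/2))
t=bot.read_camera("top"); m=mask(t,"wedge",(367,225)); 
# outline check in top view
P=[proj(t,[x[0]+c*a-s*b,x[1]+s*a+c*b,z]) for a,b,z in M]; print(np.round(P,1).tolist()); ys,xs=np.where(m); print(xs.min(),xs.max(),ys.min(),ys.max())
```

```text
[ 0.4715 -0.2729  0.1847] [[0.0, -0.6], [-0.2, 0.7], [-0.8, 1.9], [1.0, 1.2], [-0.8, -2.2], [1.0, -0.9]]
[ 0.442  -0.2784  0.009 ] (array([-0.974, -0.089,  4.41 ]), np.float64(0.74), np.float64(-75.2))
[ 0.4699 -0.2732  0.1824 -0.006 ] [[0.3, -0.0], [-0.4, 1.3], [-0.6, 1.1], [0.7, 0.3], [-0.6, -2.7], [0.7, -1.4]]
[ 0.4404 -0.2787  0.009 ] (array([-1.006, -0.092,  4.41 ]), np.float64(0.76), np.float64(-75.2))
[[357.6, 211.4], [367.4, 209.6], [367.2, 239.4], [377.4, 237.5], [365.2, 230.4], [375.4, 228.5]]
358 376 211 239
```

```bash
python3 -m creep '[[-0.49,-0.05,0.4,0,1],[-0.49,-0.04,0.8,0,1],[0,0,0.8,0.75,1],[0,0,0.8,0,1],[0,0,0.8,0,1],[0,0,0.5,0,1],[0,0,0.3,0,1],[0,0,0,0,1],[0,0,0,0,0],[0,0,0,0,0],[0,0,0,0,0],[0,0,0,0,0],[0,0,0,0,0],[0,0,0,0,0]]' 60
python3 - <<'E'
from h import *
s=bot.read_state(); Rt=R.from_rotvec(s["tcp_rot"]).as_matrix(); print(Rt.round(3).tolist(),s["tool_pos"],s["q"])
E
```

```text
time: 17.75
tool_pos: [0.4432, -0.2795, 0.0114]
tcp_rot: [3.127, 0.287, 0.002]
wrist_force: [-1.2, 1.0, 6.1]
width: 0.343
grip_force: 60.0
[[0.983, 0.182, 0.002], [0.182, -0.983, -0.001], [0.001, 0.001, -1.0]] [ 0.44323085 -0.27946545  0.01139949] [-6.10119191e-01  2.24538973e-01  2.10813058e+00  4.62619473e-05
  8.06960836e-01  7.77879686e-01]
```

```bash
python3 -m creep '[[0,0,-0.4,0,0],[0,0,-0.6,0,0],[0,0,-0.6,0,0],[0.15,-0.74,0,0,0],[0.15,-0.74,0,0,0],[0.15,-0.75,0,0,0],[0.15,-0.75,0,0,0],[0.15,-0.75,0,0,0],[0.15,-0.75,0,0,0],[0.15,-0.75,0,0,0],[0.15,-0.75,0,0,0],[0.14,-0.74,0,0,0],[0.14,-0.74,0,0,0],[0,0,0,0.9,0],[0,0,0,0.9,0],[0,0,0,0.76,0],[0,0,0.4,0,0],[0,0,0,0,0],[0,0,0,0,0]]'
python3 - <<'E'
from fit import *
w=bot.read_camera("wrist"); save(w,"front.png",s=1.5)
s=bot.read_state();print(s["tool_pos"],s["tcp_rot"])
x=[.603,.0895,-.073]; c,sn=np.cos(x[2]),np.sin(x[2])
for a,b,z in [(-60,-100,10),(-60,100,10),(-146,-35,10),(-146,35,10),(-45,60,36),(-45,-60,36)]:
    print(a,b,(1.5*proj(w,[x[0]+(c*a-sn*b)/1000,x[1]+(sn*a+c*b)/1000,z/1000])).round())
print(steps([x[0]-.155*c,x[1]-.155*sn,.0714],x[2]+np.pi/2))
E
```

```text
time: 20.12
tool_pos: [0.4471, 0.1013, 0.0703]
tcp_rot: [3.139, -0.115, -0.001]
wrist_force: [0.3, 0.3, -0.5]
width: 0.345
grip_force: 59.6
[0.44755099 0.10137329 0.07067009] [-3.13942283e+00  1.15028058e-01 -5.96678299e-04]
-60 -100 [642.  77.]
-60 100 [125.  77.]
-146 -35 [462. 287.]
-146 35 [304. 287.]
-45 60 [200.  22.]
-45 -60 [567.  21.]
(array([ 0.018,  0.01 , -0.015]), np.float64(-0.0), np.float64(-94.2))
```

View pics/front.png

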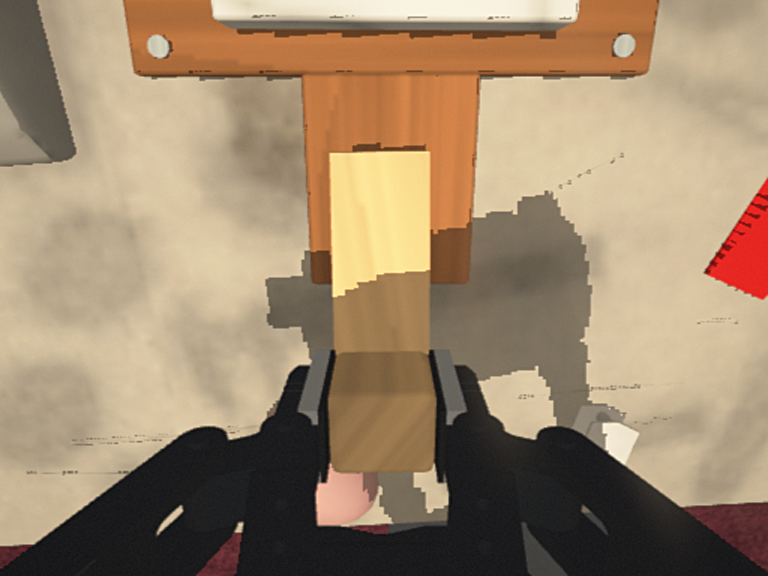

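Rest apron is at columns 311–469 (centre 390), with its front at row 282. The wedge tip is at 330–430 (centre 380). So the rest lies about 3.5–4 mm further right and 2 mm further ahead than I modelled, and I'll correct for that. I'll also move forward before lowering, away from the pink stone at (345,490).

```bash
python3 -m creep '[[0.21,0.04,0,0,0],[0.21,0.04,0,0,0],[0,0,0.3,0,0],[0,0,0.3,0,0],[0,0,0.2,0,0],[0,0,0.1,0,0],[0,0,0,0,0]]'
python3 -m creep '[[0,0,0.03,0,0],[0,0,0.03,0,0],[0,0,0,0,0],[0,0,0,0,0]]'
```

```text
time: 21.05
tool_pos: [0.4674, 0.0958, 0.0246]
tcp_rot: [3.139, -0.115, -0.002]
wrist_force: [0.6, 0.3, -0.8]
width: 0.344
grip_force: 59.6
time: 21.55
tool_pos: [0.4681, 0.0959, 0.0225]
tcp_rot: [-3.139, 0.115, -0.001]
wrist_force: [0.7, 0.9, -1.0]
width: 0.342
grip_force: 59.6
```

```bash
python3 -m creep '[[0,0,0.03,0,0],[0,0,0.03,0,0],[0,0,0,0,0]]'
python3 - <<'E'
from h import *
w=bot.read_camera("wrist"); save(w,"low.png",s=1.5)
E
```

```text
time: 21.92
tool_pos: [0.4682, 0.0959, 0.0214]
tcp_rot: [3.139, -0.115, -0.001]
wrist_force: [-7.1, -0.9, 17.0]
width: 0.344
grip_force: 61.8
```

View pics/low.png

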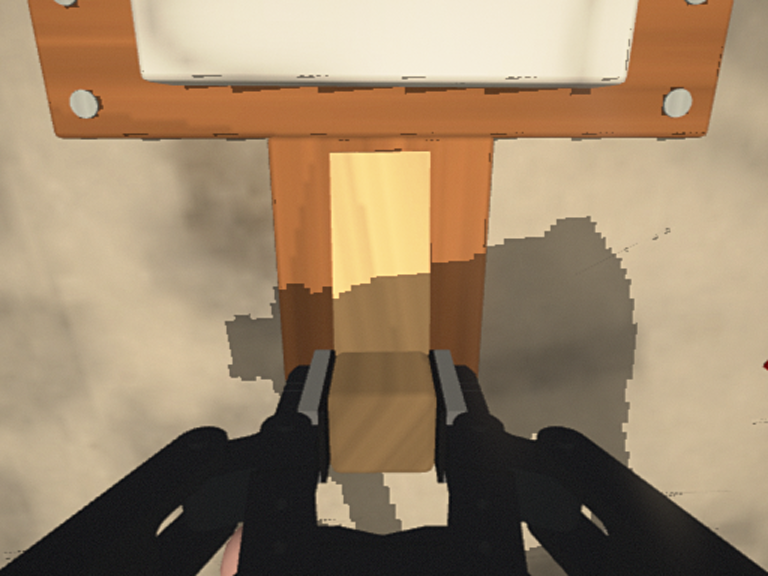

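The wedge is flat on the apron and centred (330–430 against the apron's 271–493). Its tip is about 4 mm short of the board edge at row 138. I'll ease the down force and push in.

```bash
python3 -m creep '[[0,0,-0.015,0,0],[0.1,0,0,0,0],[0.1,0,0,0,0],[0.1,0,0,0,0],[0.1,0,0,0,0],[0.1,0,0,0,0],[0.1,0,0,0,0],[0.08,0,0,0,0],[0,0,0,0,0]]' 90
python3 -m creep '[[0.05,0,0,0,0],[0.05,0,0,0,0],[0.05,0,0,0,0],[0.05,0,0,0,0],[0,0,0,0,0],[0,0,0,0,0]]'
python3 -m creep '[[0.05,0,0,0,0],[0.05,0,0,0,0],[0.05,0,0,0,0],[0.05,0,0,0,0],[0,0,0,0,0],[0,0,0,0,0]]'
```

```text
time: 23.1
tool_pos: [0.5027, 0.0936, 0.0215]
tcp_rot: [-3.139, 0.115, -0.001]
wrist_force: [-2.8, -0.4, 8.6]
width: 0.339
grip_force: 89.1
time: 23.85
tool_pos: [0.5107, 0.0929, 0.0215]
tcp_rot: [-3.139, 0.115, 0.004]
wrist_force: [-9.8, -0.2, 15.3]
width: 0.336
grip_force: 89.5
time: 24.6
tool_pos: [0.52, 0.0922, 0.0215]
tcp_rot: [3.139, -0.115, -0.006]
wrist_force: [-10.4, 0.9, 16.9]
width: 0.337
grip_force: 89.7
```

```bash
python3 -m creep '[[0.05,0,0,0,0],[0.05,0,0,0,0],[0.05,0,0,0,0],[0,0,0,0,0],[0,0,0,0,0]]'
cat > lift.py <<'E'
from h import *
def front(p,im):
    # front-top slab edge: last bright row per column, then fit line and end columns
    g=cv2.cvtColor(im,cv2.COLOR_RGB2HSV); m=((g[...,1]<60)&(g[...,2]>150)).astype(np.uint8)
    n,l,st,_=cv2.connectedComponentsWithStats(m); 
    return m,l,st
w=bot.read_camera("wrist")
for name,im in [("low",None),("now",w["pixels"])]:
    if im is None: im=cv2.resize(cv2.imread("pics/low.png")[:,:,::-1],(512,384),interpolation=cv2.INTER_AREA)
    m,l,st=front(w,im); o=np.argsort(-st[1:,4])[:4]+1
    print(name,st[o].tolist())
    k=min(o,key=lambda i:abs(st[i,0]+st[i,2]/2-256)+st[i,1]); 
    for r in range(st[k,1],st[k,1]+st[k,3],6):
        c=np.where(l[r]==k)[0]
        if len(c): print(r,c.min(),c.max(),end=" | ")
    print()
save(w,"lift1.png",s=1.5)
E
python3 lift.py
```

```text
time: 25.22
tool_pos: [0.5274, 0.0917, 0.0215]
tcp_rot: [-3.139, 0.115, 0.007]
wrist_force: [-11.9, 0.9, 16.2]
width: 0.338
grip_force: 89.8
low [[88, 0, 337, 56, 17992], [443, 59, 18, 19, 260], [47, 60, 18, 19, 258], [8, 340, 14, 14, 73]]
0 88 424 | 6 88 423 | 12 89 422 | 18 90 421 | 24 91 421 | 30 92 419 | 36 93 419 | 42 93 418 | 48 94 417 | 54 228 414 | 
now [[88, 0, 339, 191, 59021], [432, 126, 17, 17, 217], [59, 127, 17, 16, 213], [71, 187, 16, 15, 176]]
0 88 426 | 6 89 426 | 12 89 425 | 18 90 424 | 24 91 423 | 30 92 422 | 36 93 422 | 42 93 421 | 48 94 420 | 54 95 419 | 60 96 418 | 66 97 417 | 72 97 415 | 78 98 416 | 84 99 415 | 90 100 414 | 96 101 413 | 102 101 413 | 108 102 412 | 114 103 411 | 120 104 410 | 126 105 409 | 132 105 409 | 138 106 408 | 144 107 407 | 150 108 406 | 156 109 405 | 162 109 405 | 168 110 396 | 174 111 391 | 180 112 389 | 186 113 332 |
```

```bash
cat > wid.py <<'E'
from h import *
from lift import front
def widths(p,im,tool_shift=np.zeros(3)):
    q=dict(p); T=np.array(p["world_to_cam"]).copy(); T[:3,3]-=T[:3,:3]@tool_shift; q["world_to_cam"]=T
    m,l,st=front(q,im); k=1+np.argmax(st[1:,4]); C=-T[:3,:3].T@T[:3,3]
    for r in range(0,180,12):
        c=np.where(l[r]==k)[0]
        if len(c)<250: continue
        a=at_z(q,c.min()-.5,r,.036);b=at_z(q,c.max()+.5,r,.036)
        W=np.linalg.norm(a-b); z=C[2]-(C[2]-.036)*.120/W
        print(r,"x %.4f width %.1f -> z %.1f"%((a[0]+b[0])/2,W*1000,z*1000))
E
python3 - <<'E' | grep -v "|"
from wid import *
s=bot.read_state(); w=bot.read_camera("wrist")
low=cv2.resize(cv2.imread("pics/low.png")[:,:,::-1],(512,384),interpolation=cv2.INTER_AREA)
print("LOW"); widths(w,low,np.array([.4682,.0959,.0214])-s["tool_pos"])
print("NOW"); widths(w,w["pixels"]); print(s["tool_pos"])
E
```

```text
low [[88, 0, 337, 56, 17992], [443, 59, 18, 19, 260], [47, 60, 18, 19, 258], [8, 340, 14, 14, 73]]
now [[88, 0, 339, 191, 59027], [432, 126, 17, 17, 218], [59, 127, 17, 16, 213], [71, 187, 16, 15, 175]]
LOW
0 x 0.5756 width 117.6 -> z 33.4
12 x 0.5719 width 117.8 -> z 33.6
24 x 0.5681 width 118.0 -> z 33.8
36 x 0.5642 width 117.8 -> z 33.6
48 x 0.5602 width 118.0 -> z 33.8
NOW
0 x 0.6348 width 118.4 -> z 34.3
12 x 0.6311 width 118.9 -> z 34.9
24 x 0.6273 width 118.8 -> z 34.7
36 x 0.6234 width 119.0 -> z 34.9
48 x 0.6194 width 119.2 -> z 35.1
60 x 0.6153 width 119.0 -> z 34.9
72 x 0.6112 width 118.8 -> z 34.8
84 x 0.6069 width 119.4 -> z 35.4
96 x 0.6025 width 119.3 -> z 35.2
108 x 0.5981 width 119.9 -> z 35.8
120 x 0.5935 width 119.7 -> z 35.7
132 x 0.5888 width 120.3 -> z 36.3
144 x 0.5841 width 120.1 -> z 36.2
156 x 0.5792 width 120.0 -> z 36.0
168 x 0.5743 width 117.4 -> z 33.1
[0.5274202  0.09168531 0.02150067]
```

```bash
python3 -m creep '[[0.05,0,0,0,0],[0.05,0,0,0,0],[0,0,0,0,0],[0,0,0,0,0],[0,0,0,0,0],[0,0,0,0,0]]'
python3 - <<'E' | grep -v "|"
from wid import *
w=bot.read_camera("wrist"); print("NOW"); widths(w,w["pixels"])
m=[d for d in bot.regions_of("bar",w)][:1]
t=bot.read_camera("top"); b=mask(t,"bar",(245,168)); print("bar top",rect_at_z(t,b,.05))
s=bot.read_state(); print(s["tool_pos"],s["joint_vel"].round(3) if hasattr(s["joint_vel"],"round") else s["joint_vel"],s["wrist_force"])
E
```

```text
time: 26.12
tool_pos: [0.5324, 0.0913, 0.0215]
tcp_rot: [-3.139, 0.115, 0.007]
wrist_force: [-10.7, 1.7, 16.0]
width: 0.336
grip_force: 89.7
low [[88, 0, 337, 56, 17992], [443, 59, 18, 19, 260], [47, 60, 18, 19, 258], [8, 340, 14, 14, 73]]
now [[88, 0, 338, 203, 61048], [61, 137, 17, 17, 207], [430, 137, 17, 16, 206], [73, 197, 15, 14, 171]]
NOW
0 x 0.6399 width 117.7 -> z 33.5
12 x 0.6361 width 119.0 -> z 34.9
24 x 0.6323 width 118.8 -> z 34.7
36 x 0.6284 width 119.0 -> z 34.9
48 x 0.6244 width 119.2 -> z 35.1
60 x 0.6203 width 119.4 -> z 35.3
72 x 0.6162 width 119.6 -> z 35.6
84 x 0.6119 width 119.4 -> z 35.4
96 x 0.6075 width 120.0 -> z 36.0
108 x 0.6031 width 119.9 -> z 35.9
120 x 0.5985 width 120.5 -> z 36.5
132 x 0.5939 width 120.3 -> z 36.3
144 x 0.5891 width 121.0 -> z 37.0
156 x 0.5842 width 120.8 -> z 36.8
168 x 0.5793 width 119.0 -> z 34.9
bar top ((665.1675415039062, 117.01954650878906), (21.01791000366211, 123.03084564208984), 0.15487630665302277)
[0.53240843 0.09129707 0.02147395] [ 0.     0.    -0.001 -0.002 -0.     0.   ] [-9.8803682   0.21934935 16.54952526]
```

The slope and edge width agree on a front lift of about 4 mm. Slab and arm are still, and the wedge is gripped at 90 N. Handing in.

```bash
python3 -c "
from workcell import bot; print(bot.finish_job())"
```

```text
the job is handed in; nothing more can be done
None
```

The job is handed in, with no verdict shown: the bar was released in both notches, the wooden wedge (still gripped) lifts the slab's front edge by about 4 mm as measured from the wrist camera, and the bystanders were left alone.

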